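# Strip the transit caps and straps off new dampers

## Robot

A 6-joint arm with a two-finger parallel gripper is mounted at the origin on the work surface. World frame = base frame: x ahead of the robot, y to its left, z up, the work surface at z = 0. Lengths are in m, angles in degrees, forces in N, time in s.
With the tool pointing down it reaches from about 0.275 to 0.825 m from the base axis. Payload 5.2 kg.
Tool frame: the origin (TCP) lies at the centre of the arm's flange, where the gripper is bolted on; the fingertips stand 186 mm ahead of it and the grasp point (between the pads) lies 167 mm ahead of it (robot.tcp_to_tips is the distance from the TCP to the fingertips, in m); z points along the fingers, x is the direction in which the jaws open and shut, and the axes are right-handed (so a half turn about z gives the same grasp; the last joint's range is limited). The gripper opens to 93 mm and grips with 3 to 60 N. Pads are 15 mm wide; open, the fingers measure 128 mm over their backs; the gripper's body (75 mm by 188 mm) begins 65 mm behind the grasp point.
Start: joints at [51.635, 14.817, 87.949, -0, 77.235, -11.62], TCP at [0.247, 0.491, 0.405] pointing down, gripper open.
Joint ranges: [-179.93, 179.93], [-52.35, 119.4], [10.71, 147.94], [-69.91, 249.91], [12.55, 155.21], [-178.61, 178.61]. Speed limits (degrees/s): [147.25, 147.25, 180, 180, 180, 180].

## Interface

Orientations are given as [roll, pitch, yaw] about the fixed x, y, z axes, in that order (R = Rz(yaw) Ry(pitch) Rx(roll)).
In Python, from bench import robot, eoat, solve_ik, get_state, camera, camera_model, hand_in, finder gives the robot as it stands. Calls block until the motion is done:
- robot.goto(position, orientation): joint-space move of the TCP to a pose.
- robot.move_straight(position, speed=0.15, rotation=None, stop_force=None): straight line of the TCP; rotation=None keeps the orientation; speed is the mean speed in m/s. With stop_force (N) it stops when the force on the tool has changed by that much, and returns True; else False.
- robot.move_j(angles): joint-space move.
- eoat.ungrasp() and eoat.grab(strength=None): open the fingers fully, or close them until they stop; strength is the grip in N (None keeps the last).
- robot.sleep(seconds).
- solve_ik(position, orientation): joint angles nearest the present ones, or None.
- get_state(): the state.
- camera(name): name is "side" or "top" or "wrist"; returns the picture (420x560x3 uint8, red, green, blue); there is no depth.
- camera_model(name): a dict with "intrinsics" (3x3 intrinsics, pixels), "k1" (the pictures are not rectified: a ray, as slopes to the right and down, at radius r is drawn at 1 + k1 r^2 times it, then the intrinsics apply), "rvec" (rotation vector, rad) and "tvec" (3), from world to camera coordinates, as OpenCV has them. Camera axes: x right, y down, z forward; pixel columns grow to the right and rows downward; lengths in m; the calibration is good to about 2 mm. A picture is of the moment at which its call begins: read the wrist's pose just before it. camera_model takes no time and is no camera call; for the wrist camera it gives the pose at the moment of the call.
A pose or a line that the arm cannot do raises robot.IKError and nothing moves.
- hand_in(): hands the job in, once; it reports no verdict.
Trained networks look in the newest picture that a camera, given by its name, has taken for a name from the list of things; names that differ only in an ending like _2 or _b are one class to them, and where a whole thing is asked for, a point or a joint stands for the part that bears it (a point fixed in the world has none). Each returns a list of dicts, best first, with "confidence" (0 to 1); they miss things now and then, are a little off and sometimes report something else, mostly with a low value. They report only what shows in the picture. A call takes as long as a camera call. They do not tell look-alikes from the thing itself.
- finder.cut_out(camera, label): "mask" (420x560 bool, what is visible of it) and "point" ([row, column] in pixels, amid what is visible of it).
The state is a dict: "clock": time; "joint_positions": joint angles; "dq": joint speeds; "effort": joint torques, N m; "tool_pos": TCP position; "tool_rot": TCP orientation; "force": force on the tool from outside, world axes, zero at the start; "moment": the same for the moment, N m; "gripper_width": opening from 0.0 (shut) to 1.0 (fully open).
Only numpy, scipy, OpenCV 4.12 (cv2) and the standard library are available. Lean on these libraries where they do the work, as an engineer would, in place of code of your own. Each camera call takes 0.05 s, during which the arm holds its last target.

## Task

Unpack the new dampers: work every orange cap off its rod by twisting it back and forth while pulling gently, so that no rod is drawn up out of its damper, and put the caps in the grey tray. Lift off every yellow strap too and hang it astride the rail, one leg on each side of the bar, for return. Leave the oil bottle and the tin alone.

Things in the scene. Friction and masses are not known exactly. Their poses are not given: they have to be found in the camera images.
- rack: Fixed blue block, 90 x 280 x 30 mm, with three upright dampers 100 mm apart at y = -100, 0, +100 mm. Origin: centre of its underside. Each damper: black body 46 mm across, 30 to 140 mm above the bench; fixed steel neck 32 mm across up to 165 mm; sliding rod end 15 mm across (20 mm over its pads) up to 196 mm.
- tray: Loose grey open tray for the caps, outside 140 (x) x 240 (y) x 35 mm, wall and floor 5 mm, 0.5 kg. Origin: centre of its underside.
- rail_mid (a point): Middle of the fixed horizontal steel bar (the rail): 12 mm diameter, axis 190 mm above the bench, running 160 mm to either side along this point's y axis, on a post at each end (16 mm diameter, with a foot of 70 mm diameter on the bench). x is level and square to the bar, z up.
- oil_bottle: Bystander: red oil bottle, 60 mm diameter, 150 mm tall. Origin at the centre of its underside.
- grease_tin: Bystander: green tin, 72 mm diameter, 60 mm tall. Origin at the centre of its underside.
- cap0_mid (a point): Centre of orange transit cap 0 (may be absent): upright, 46 mm tall, 50 g; skirt 36 mm across (lower 30 mm, bore 18 mm) under a ribbed grip disc 40 mm across (top 16 mm, its middle 15 mm above this point). Starts jammed on rod 0, rim 173 mm above the bench, held by sprung friction pads; free once 15 mm higher on the rod.
- strap0_crown (a point): Yellow U strap 0 (may be absent), 140 g: mid-point of its flat crown plate, 72 (x) x 50 (y) x 6 mm, 26 mm square hole; its y edges turn up 12 mm as lips to grip by (50 mm over both); keep fingers above the plate's underside, where the bar runs. Legs at x = +-33.5 mm, down to 73 mm below, 62 mm clear between. Starts on damper 0: plate on the neck, rod end through the hole.
- rod0 (a joint): How far (m) rod 0, at y = -100 mm of the rack, is drawn up; 0 = fully in. It rises against a spring of 7.5 N + 1.5 N per 10 mm (30 mm travel), springs back, does not turn. Pulled straight, a cap slips only at 12 to 20 N, so the rod rises; turned half a radian each way, the cap creeps off under a light pull, about 3 mm per 1 rad stroke.
- cap1_mid (a point): Centre of orange transit cap 1 (may be absent): upright, 46 mm tall, 50 g; skirt 36 mm across (lower 30 mm, bore 18 mm) under a ribbed grip disc 40 mm across (top 16 mm, its middle 15 mm above this point). Starts jammed on rod 1, rim 173 mm above the bench, held by sprung friction pads; free once 15 mm higher on the rod.
- strap1_crown (a point): Yellow U strap 1 (may be absent), 140 g: mid-point of its flat crown plate, 72 (x) x 50 (y) x 6 mm, 26 mm square hole; its y edges turn up 12 mm as lips to grip by (50 mm over both); keep fingers above the plate's underside, where the bar runs. Legs at x = +-33.5 mm, down to 73 mm below, 62 mm clear between. Starts on damper 1: plate on the neck, rod end through the hole.
- rod1 (a joint): How far (m) rod 1, at y = 0 mm of the rack, is drawn up; 0 = fully in. It rises against a spring of 7.5 N + 1.5 N per 10 mm (30 mm travel), springs back, does not turn. Pulled straight, a cap slips only at 12 to 20 N, so the rod rises; turned half a radian each way, the cap creeps off under a light pull, about 3 mm per 1 rad stroke.
- cap2_mid (a point): Centre of orange transit cap 2 (may be absent): upright, 46 mm tall, 50 g; skirt 36 mm across (lower 30 mm, bore 18 mm) under a ribbed grip disc 40 mm across (top 16 mm, its middle 15 mm above this point). Starts jammed on rod 2, rim 173 mm above the bench, held by sprung friction pads; free once 15 mm higher on the rod.
- strap2_crown (a point): Yellow U strap 2 (may be absent), 140 g: mid-point of its flat crown plate, 72 (x) x 50 (y) x 6 mm, 26 mm square hole; its y edges turn up 12 mm as lips to grip by (50 mm over both); keep fingers above the plate's underside, where the bar runs. Legs at x = +-33.5 mm, down to 73 mm below, 62 mm clear between. Starts on damper 2: plate on the neck, rod end through the hole.
- rod2 (a joint): How far (m) rod 2, at y = 100 mm of the rack, is drawn up; 0 = fully in. It rises against a spring of 7.5 N + 1.5 N per 10 mm (30 mm travel), springs back, does not turn. Pulled straight, a cap slips only at 12 to 20 N, so the rod rises; turned half a radian each way, the cap creeps off under a light pull, about 3 mm per 1 rad stroke.
Not all that is in view belongs to the job. Leave any purple or white look-alike of the part that bears cap2_mid alone.

How it is judged (in metres and radians):
At the end, for the whole second after the job is handed in: Every cap at rest inside the tray (centre under 50 mm above its underside); every strap at rest astride the bar: crown 2 to 20 mm above its axis, within 25 mm sideways and 140 mm of its middle, level to 0.4 rad, square to the bar to 0.5 rad; tray level to 0.1 rad; rods within 6 mm of fully in (x of cap0_mid in the frame of tray between -0.068 and 0.068 m and y of cap0_mid in the frame of tray between -0.118 and 0.118 m and z of each of cap0_mid, cap1_mid, cap2_mid in the frame of tray below 0.05 m and linear speed of each of cap0, strap0, cap1, strap1, cap2, strap2 below 0.03 m/s and x of strap0_crown in the frame of rail_mid between -0.025 and 0.025 m and y of strap0_crown in the frame of rail_mid between -0.14 and 0.14 m and z of strap0_crown in the frame of rail_mid between 0.002 and 0.02 m and angle between each of strap0_crown, strap1_crown, strap2_crown's own z axis and vertical below 0.4 rad and angle between the y axis of each of strap0_crown, strap1_crown, strap2_crown and the y axis of rail_mid, either way round below 0.5 rad and x of cap1_mid in the frame of tray between -0.068 and 0.068 m and y of cap1_mid in the frame of tray between -0.118 and 0.118 m and x of strap1_crown in the frame of rail_mid between -0.025 and 0.025 m and y of strap1_crown in the frame of rail_mid between -0.14 and 0.14 m and z of strap1_crown in the frame of rail_mid between 0.002 and 0.02 m and x of cap2_mid in the frame of tray between -0.068 and 0.068 m and y of cap2_mid in the frame of tray between -0.118 and 0.118 m and x of strap2_crown in the frame of rail_mid between -0.025 and 0.025 m and y of strap2_crown in the frame of rail_mid between -0.14 and 0.14 m and z of strap2_crown in the frame of rail_mid between 0.002 and 0.02 m and value of joint each of rod0, rod1, rod2 below 0.006 m and angle between tray's own z axis and vertical below 0.1 rad); the robot touches nothing.
It fails at once if a rod is drawn up more than 12 mm out of its damper (value of joint any of rod0, rod1, rod2 above 0.012 m).
It fails at once if the oil bottle or the tin is moved more than 30 mm (distance of any of oil_bottle, grease_tin from where it was at the start of the episode above 0.03 m).
Of cap0, cap1, cap2 only 2 to 3 are there at a start; the rules pass over those that are not, and their reading is None.
Of strap0, strap1, strap2 only 2 to 3 are there at a start; the rules pass over those that are not, and their reading is None.
At some moment in a run one of tray may be knocked a few centimetres aside while the robot is not near it.
It also fails if it takes over 210 s, if anything falls off the work surface, if the arm or the gripper's body presses on something with over 40 N, if the wrist force passes 120 N, or if a joint passes its speed limit or range.

## Working session

There is one attempt and no reset: what is moved stays moved. The work goes in short steps, each a Python script; the robot and the scene stay as the last script left them, time stands still between calls to the robot, and variables do not carry over. Pictures are saved under pics/ and viewed, and the job is handed in when it is done.

```bash
ls; mkdir -p pics
python3 - <<'E'
from bench import *
import cv2
for n in("side","top","wrist"):
    im=camera(n); cv2.imwrite(f"pics/{n}0.png",im[:,:,::-1])
    m=camera_model(n); print(n,m)
s=get_state(); print(s)
E
```

```text
pics
side {'intrinsics': array([[457.88265341,   0.        , 277.29769613],
       [  0.        , 457.88265341, 202.86038722],
       [  0.        ,   0.        ,   1.        ]]), 'k1': -0.00583224257649603, 'rvec': array([ 2.36139138, -0.10784137,  0.02811335]), 'tvec': array([-0.5236235 ,  0.15501133,  1.06371577])}
top {'intrinsics': array([[386.03623817,   0.        , 279.84581959],
       [  0.        , 386.03623817, 209.32639723],
       [  0.        ,   0.        ,   1.        ]]), 'k1': -0.016438168415887907, 'rvec': array([ 2.14293103, -2.1810894 ,  0.08540546]), 'tvec': array([0.02742394, 0.53032556, 0.9360451 ])}
wrist {'intrinsics': array([[377.35104655,   0.        , 279.32836205],
       [  0.        , 377.35104655, 206.45356574],
       [  0.        ,   0.        ,   1.        ]]), 'k1': 0.03222671375313636, 'rvec': array([-2.4607069 , -1.51546013, -0.21674988]), 'tvec': array([-0.54920689, -0.03446603,  0.39049435])}
{'clock': 0.15, 'joint_positions': array([ 5.16341730e+01,  1.48494671e+01,  8.79946383e+01, -4.52609529e-04,
        7.72342231e+01, -1.16177690e+01]), 'dq': array([ 0.07602049, -0.16965208, -0.20013115,  0.03841719,  0.017289  ,
        0.01996991]), 'effort': array([ 9.91895540e-04, -4.37648320e+01, -2.84232527e+01,  7.18861702e-02,
        3.79879377e-02, -1.01515850e-04]), 'tool_pos': array([0.24740663, 0.4910438 , 0.40412465]), 'tool_rot': array([-1.79984658e+02,  7.68126424e-02,  6.32520526e+01]), 'force': array([-0.46542739,  0.06280073, -0.97731864]), 'moment': array([-0.0520901 ,  0.05953747, -0.01714269]), 'gripper_width': 0.9971868176748846}
```

View pics/side0.png

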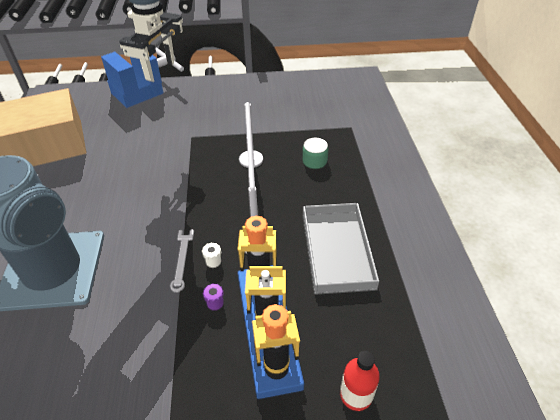

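View pics/top0.png

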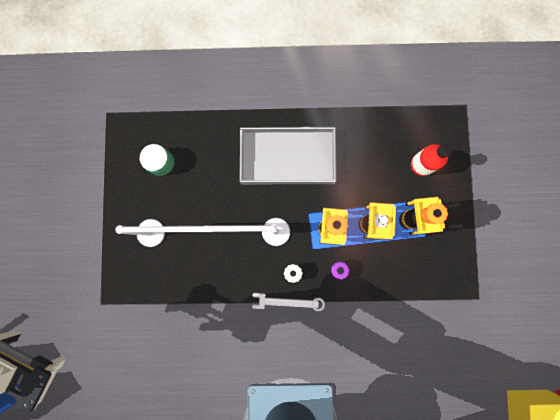

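View pics/wrist0.png

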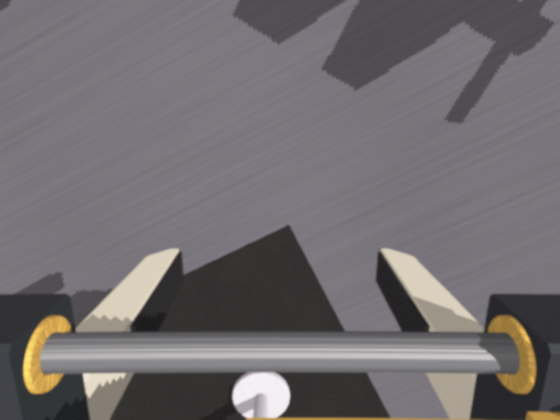

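```bash
cat > h.py <<'E'
from bench import *
import numpy as np, cv2
from scipy.spatial.transform import Rotation as Rn
from scipy.optimize import least_squares
def proj(m,P):
    R=cv2.Rodrigues(np.asarray(m['rvec'],float))[0]; c=np.atleast_2d(P)@R.T+m['tvec']
    s=c[:,:2]/c[:,2:]; r2=(s**2).sum(1,keepdims=True); s=s*(1+m['k1']*r2)
    K=m['intrinsics']; return s*[K[0,0],K[1,1]]+[K[0,2],K[1,2]]
def ray(m,uv):
    K=m['intrinsics']; d=(np.asarray(uv,float)-[K[0,2],K[1,2]])/[K[0,0],K[1,1]]; s=d.copy()
    for _ in range(8): s=d/(1+m['k1']*(s@s))
    R=cv2.Rodrigues(np.asarray(m['rvec'],float))[0]
    return -R.T@m['tvec'], R.T@np.r_[s,1]
def onz(m,uv,z):
    o,d=ray(m,uv); return o+d*(z-o[2])/d[2]
def snap(n,f=None):
    m=camera_model(n); im=camera(n)
    if f: cv2.imwrite(f'pics/{f}.png',im[:,:,::-1])
    return im,m
def st(): 
    s=get_state(); return s
E
python3 - <<'E'
from h import *
from bench import *
ims={n:snap(n) for n in('top','side')}
for lab in ['rack','tray','cap0_mid','strap0_crown','oil_bottle','grease_tin','rail_mid']:
    for n in('top','side'):
        try: r=finder.cut_out(n,lab)
        except Exception as e: print(lab,n,e); continue
        for d in r:
            mk=d['mask']; ys,xs=np.nonzero(mk)
            z={'cap0_mid':.205,'strap0_crown':.171}.get(lab,.0)
            print(lab,n,round(d['confidence'],2),len(xs),'uv',round(xs.mean(),1),round(ys.mean(),1),'bb',xs.min(),xs.max(),ys.min(),ys.max(),'onz',onz(ims[n][1],(xs.mean(),ys.mean()),z).round(3))
print(get_state()['clock'])
# rail: top view ends of bar on z=.19
m=ims['top'][1]
for uv in[(118,229.5),(286,228.5)]: print(onz(m,uv,.19), onz(m,uv,.196))
for uv in[(151,233),(276,232)]: print('foot',onz(m,uv,.0))
E
```

```text
rack top 0.81 1954 uv 366.8 224.9 bb 309 422 203 247 onz [ 0.49  -0.202  0.   ]
rack side 0.67 3815 uv 268.5 338.6 bb 238 305 250 397 onz [ 0.488 -0.22   0.   ]
tray top 0.65 5433 uv 287.6 155.1 bb 239 335 126 183 onz [ 0.674 -0.004  0.   ]
tray top 0.56 486 uv 331.6 228.0 bb 320 346 209 244 onz [ 0.483 -0.112  0.   ]
cap0_mid top 0.95 441 uv 433.7 213.7 bb 421 446 203 223 onz [ 0.499 -0.295  0.205]
cap0_mid side 0.76 710 uv 274.8 321.2 bb 262 288 305 338 onz [ 0.498 -0.301  0.205]
cap0_mid side 0.53 527 uv 256.4 229.4 bb 245 267 216 243 onz [ 0.479 -0.102  0.205]
strap0_crown top 0.84 566 uv 424.1 216.7 bb 406 443 198 234 onz [ 0.495 -0.287  0.171]
strap0_crown top 0.63 540 uv 331.8 227.2 bb 320 347 209 244 onz [ 0.477 -0.093  0.171]
strap0_crown side 0.82 1026 uv 275.6 336.5 bb 252 299 311 365 onz [ 0.498 -0.309  0.171]
oil_bottle top 0.86 876 uv 430.1 158.9 bb 411 450 144 175 onz [ 0.657 -0.371  0.   ]
oil_bottle side 0.63 1717 uv 360.0 381.6 bb 341 379 351 410 onz [ 0.655 -0.325  0.   ]
grease_tin top 0.59 819 uv 157.2 159.7 bb 141 174 144 175 onz [0.67  0.337 0.   ]
grease_tin top 0.25 357 uv 335.5 224.7 bb 325 346 215 235 onz [ 0.491 -0.123  0.   ]
grease_tin side 0.85 693 uv 315.1 152.2 bb 303 327 137 167 onz [0.669 0.364 0.   ]
rail_mid top 0.86 1968 uv 205.7 230.9 bb 116 289 218 246 onz [0.481 0.209 0.   ]
rail_mid side 0.97 928 uv 250.7 159.2 bb 240 262 102 215 onz [0.478 0.351 0.   ]
0.95
[0.47872796 0.35230041 0.19      ] [0.47840831 0.34964175 0.196     ]
[0.47476431 0.0030821  0.19      ] [0.47447462 0.00306332 0.196     ]
foot [0.47840631 0.35038211 0.        ]
foot [0.47547404 0.02930185 0.        ]
```

Run:
```python
import cv2
a=cv2.imread('pics/top0.png');cv2.imwrite('pics/topc.png',cv2.resize(a[180:280,100:310],None,fx=3.8,fy=3.8,interpolation=cv2.INTER_CUBIC))
cv2.imwrite('pics/topd.png',cv2.resize(a[180:270,300:460],None,fx=5,fy=5,interpolation=cv2.INTER_CUBIC))
a=cv2.imread('pics/side0.png');cv2.imwrite('pics/sidec.png',cv2.resize(a[90:400,180:400],None,fx=1.9,fy=1.9,interpolation=cv2.INTER_CUBIC))
```

```text
(no output)
```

View pics/topc.png

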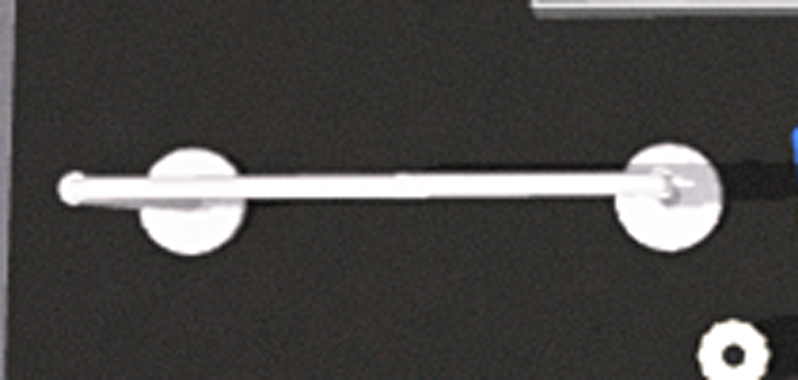

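View pics/topd.png

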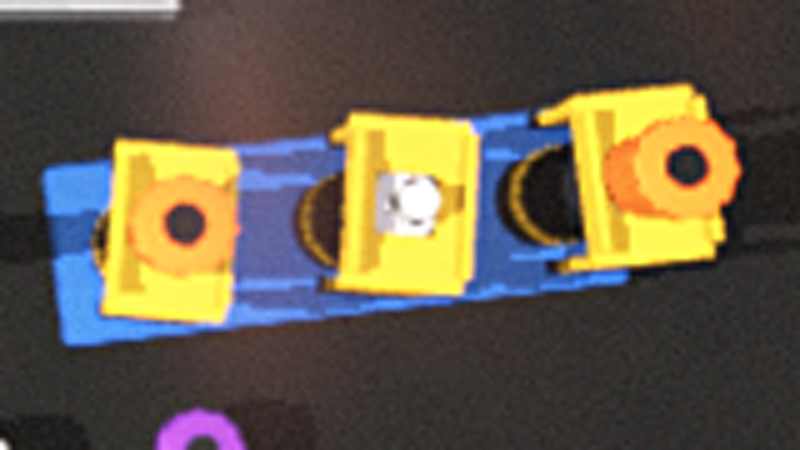

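View pics/sidec.png

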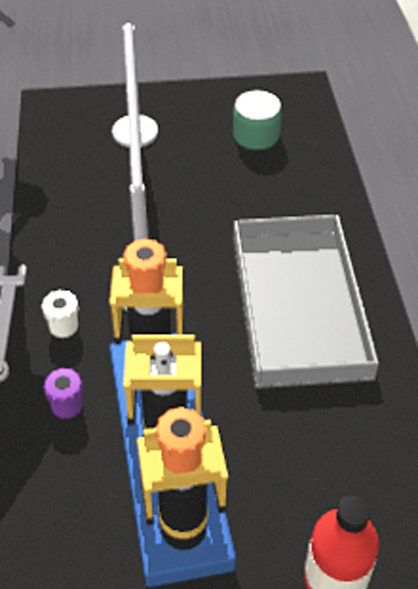

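Run:
```python
from h import *
T=camera_model('top');S=camera_model('side')
t=lambda p:np.array(p)/5+[300,180]
s=lambda p:np.array(p)/1.9+[180,90]
def tri(a,b):
    o1,d1=ray(T,a);o2,d2=ray(S,b)
    A=np.c_[d1,-d2];x=np.linalg.lstsq(A,o2-o1,rcond=None)[0];p,q=o1+d1*x[0],o2+d2*x[1];return (p+q)/2,p-q
for n,a,b,z in[('L',(183,224),(145,254),.219),('M',(424,197),(163,348),.196),('R',(687,164),(181,428),.219)]:
    print(n,onz(T,t(a),z).round(4),onz(S,s(b),z).round(4),[v.round(4) for v in tri(t(a),s(b))])
for n,e in[('L',[(118,140),(103,315),(238,150),(225,322)]),('M',[(350,113),(335,290),(478,122),(466,297)]),('R',[(575,98),(588,270),(692,85),(718,258)])]:
    P=[onz(T,t(q),.183)[:2] for q in e]
    c=np.mean(P,0)
    for i in(0,2):
        d=P[i]-P[i+1]; print(n,'xdir deg',np.degrees(np.arctan2(d[1],d[0])).round(1),np.linalg.norm(d).round(4))
    print(c.round(4))
```

```text
L [ 0.4789 -0.0972  0.219 ] [ 0.4798 -0.1006  0.219 ] [array([ 0.4794, -0.0976,  0.2157]), array([-0.0007, -0.    , -0.    ])]
M [ 0.4894 -0.1985  0.196 ] [ 0.4902 -0.199   0.196 ] [array([ 0.4898, -0.1986,  0.1954]), array([-0.0008, -0.    , -0.    ])]
R [ 0.499  -0.2971  0.219 ] [ 0.4991 -0.2983  0.219 ] [array([ 0.4991, -0.2975,  0.2177]), array([0., 0., 0.])]
L xdir deg -6.4 0.0729
L xdir deg -6.2 0.0715
[ 0.4779 -0.0968]
M xdir deg -7.0 0.0739
M xdir deg -6.5 0.0729
[ 0.487  -0.1947]
R xdir deg 1.4 0.0715
R xdir deg 5.3 0.0723
[ 0.4968 -0.2927]
```

```bash
cat >> h.py <<'E'
C0=np.array([.4893,-.198]); YAW=np.radians(5.7); YV=np.array([-np.sin(YAW),np.cos(YAW)])
CAP={'L':C0+.1*YV,'M':C0.copy(),'R':C0-.1*YV}
G=.167
def D(y): return [180,0,y]
def info(t=''):
    s=get_state(); print(t,'t%.2f'%s['clock'],'p',s['tool_pos'].round(4),'r',s['tool_rot'].round(1),'F',s['force'].round(2),'w%.3f'%s['gripper_width'])
E
python3 - <<'E'
from h import *
c=CAP['L']
robot.goto([c[0],c[1],.30+G],D(0)); info()
snap('wrist','wL')
robot.move_straight([c[0],c[1],.211+G],speed=.15,rotation=None,stop_force=15); info('down')
snap('side','sL')
E
```

```text
t3.23 p [ 0.4795 -0.0978  0.4669] r [-1.8e+02 -0.0e+00  1.0e-01] F [ 0.66  0.62 -0.03] w0.998
down t4.02 p [ 0.4797 -0.0985  0.3787] r [ 1.8e+02 -1.0e-01  0.0e+00] F [-0.46  0.16 -0.74] w1.000
```

Run:
```python
import cv2,numpy as np
a=cv2.imread('pics/sL.png')[150:360,150:400];cv2.imwrite('pics/sLc.png',cv2.resize(a,None,fx=2.8,fy=2.8))
```

```text
(no output)
```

View pics/wL.png

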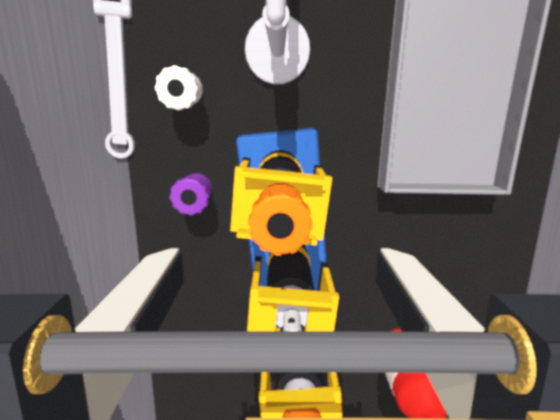

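View pics/sLc.png

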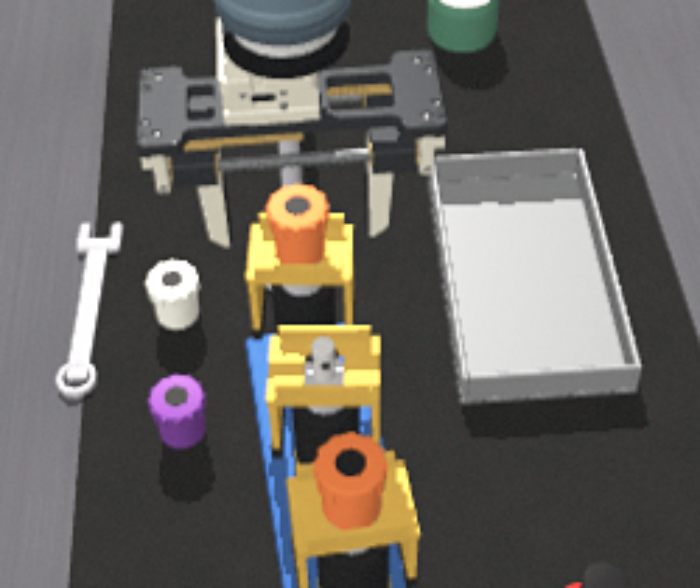

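Run:
```python
from h import *
S=camera_model('side')
print((proj(S,[[.4797-.0465,-.0985,.192],[.4797+.0465,-.0985,.192],[.4797,-.0985,.219]])-[150,150])*2.8)
info()
```

```text
[[231.53539177 235.25250106]
 [366.34154621 225.3943137 ]
 [297.37734372 204.02812844]]
 t4.07 p [ 0.4798 -0.0985  0.3791] r [ 1.8e+02 -1.0e-01  0.0e+00] F [-0.33  0.85  0.52] w0.995
```

```bash
cat >> h.py <<'E'
def twist(strokes=7,dz=.0025,amp=28,y0=0,sp=.004,x=None):
    s=get_state(); p=s['tool_pos'].copy() if x is None else np.array(x); sg=1
    for i in range(strokes):
        f=.5 if i==0 else 1
        p[2]+=dz*f
        r=robot.move_straight(p,speed=sp,rotation=D(y0+sg*amp)); sg=-sg
        info(f'st{i}')
    return p
E
python3 - <<'E'
from h import *
eoat.grab(40); info('grab')
twist(2)
snap('side','tw1')
E
```

```text
grab t4.96 p [ 0.4795 -0.0985  0.3781] r [180.  -0.  -0.] F [ 1.33 -0.13 -0.65] w0.419
st0 t5.60 p [ 0.4794 -0.0985  0.379 ] r [-180.     0.    27.9] F [-0.17  0.43 -1.91] w0.423
st1 t6.72 p [ 0.4797 -0.0985  0.3818] r [-180.   -0.  -28.] F [ 1.9  -0.92 -2.61] w0.422
```

```bash
python3 - <<'E'
from h import *
s=get_state();p=s['tool_pos'].copy(); sg=1
for i in range(6):
    p[2]+=.0025; robot.move_straight(p,speed=.004,rotation=D(sg*28)); sg=-sg; info(i)
snap('side','tw2')
E
python3 - <<'E'
import cv2,numpy as np
o=[cv2.resize(cv2.imread(f'pics/{f}.png')[190:290,200:330],None,fx=3,fy=3) for f in('tw1','tw2')]
cv2.imwrite('pics/twc.png',np.hstack(o))
E
```

```text
0 t7.90 p [ 0.4795 -0.0985  0.3843] r [-180.     0.    27.9] F [ 1.06 -0.47 -1.67] w0.418
1 t9.03 p [ 0.4797 -0.0985  0.3869] r [-180.   -0.  -28.] F [ 0.51  0.62 -0.92] w0.422
2 t10.15 p [ 0.4796 -0.0986  0.3897] r [180.  -0.  28.] F [-0.42  0.26  3.31] w0.424
3 t11.28 p [ 0.4796 -0.0985  0.3916] r [-180.     0.   -27.9] F [-0.12 -0.32  0.5 ] w0.418
4 t12.40 p [ 0.4797 -0.0985  0.3943] r [-180.     0.    27.9] F [-0.56 -0.04 -0.36] w0.420
5 t13.53 p [ 0.4797 -0.0985  0.3968] r [180.    0.  -27.9] F [-0.19 -0.3  -0.55] w0.423
```

View pics/twc.png

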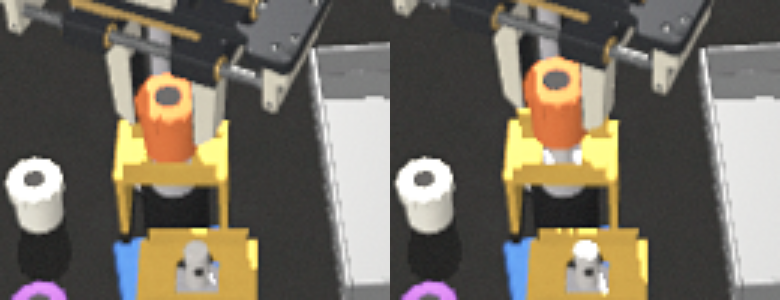

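```bash
cat >> h.py <<'E'
def tray_pose(f=None):
    im,m=snap('top',f); r=[d for d in finder.cut_out('top','tray') if d['mask'].sum()>2500]
    if not r: return None
    c=max(r,key=lambda d:d['mask'].sum())
    mk=c['mask'].astype(np.uint8); k=max(cv2.findContours(mk,cv2.RETR_EXTERNAL,cv2.CHAIN_APPROX_NONE)[0],key=cv2.contourArea)[:,0,:].astype(float)
    # fit outer silhouette: hull of projected 8 corners
    ub=cv2.convexHull(k.astype(np.float32))[:,0,:]
    P=np.array([onz(m,q,.035)[:2] for q in k]); 
    (cx,cy),(w,h),a=cv2.minAreaRect(P.astype(np.float32))
    A=np.zeros(mk.shape,np.uint8)
    tgt=mk.copy(); cv2.fillConvexPoly(tgt,ub.astype(int),1)
    def sil(x):
        c,s=np.cos(x[2]),np.sin(x[2]); pts=[]
        for z in(0,.035):
            for i in(-.07,.07):
                for j in(-.12,.12): pts.append([x[0]+c*i-s*j,x[1]+s*i+c*j,z])
        h=cv2.convexHull(proj(m,pts).astype(np.float32))
        b=np.zeros(mk.shape,np.float32); cv2.fillConvexPoly(b,np.round(h*16).astype(np.int32),1,cv2.LINE_AA,4)
        return b
    from scipy.optimize import minimize
    best=None
    x0=np.array([cx,cy,np.radians((a+45)%90-45)])
    f_=lambda x:np.abs(sil(x)-tgt).sum()
    best=minimize(f_,x0,method='Nelder-Mead',options=dict(initial_simplex=[x0,x0+[.01,0,0],x0+[0,.01,0],x0+[0,0,.1]],xatol=1e-4,fatol=.5))
    print('tray',best.x.round(4),'cost',best.fun,'area',tgt.sum(),'rect',round(cx,3),round(cy,3),round(w,3),round(h,3),round(a,1))
    return best.x
E
python3 - <<'E'
from h import *
s=get_state();p=s['tool_pos'].copy(); p[2]+=.008
robot.move_straight(p,speed=.01,rotation=D(28),stop_force=5); info('lift')
p[2]=.46; print(robot.move_straight(p,speed=.1,stop_force=6)); info('up')
tray_pose('t1')
E
```

```text
lift t14.70 p [ 0.4797 -0.0985  0.4047] r [-180.    -0.    27.9] F [-0.   -0.36 -0.42] w0.426
False
up t15.40 p [ 0.4795 -0.0984  0.4595] r [-180.    0.   28.] F [-0.31  0.31 -0.28] w0.421
tray [ 0.6717 -0.003  -0.0267] cost 540.0 area 5141 rect 0.667 -0.002 0.24 0.148 88.7
```

View pics/t1.png

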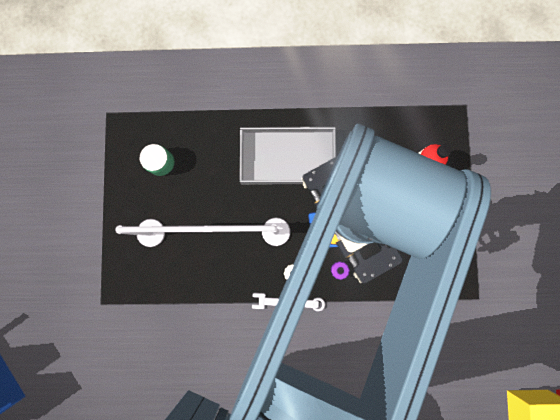

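```bash
cat >> h.py <<'E'
def place(x,y,ztcp=.216,up=.40):
    robot.goto([x,y,up],D(90)); info('over')
    print('hit',robot.move_straight([x,y,ztcp],speed=.12,stop_force=8)); info('down')
    eoat.ungrasp(); info('open')
    robot.move_straight([x,y,up],speed=.25)
E
python3 - <<'E'
from h import *
place(.673+.03,-.004-.04)
c=CAP['R']
robot.goto([c[0],c[1],.30+G],D(0)); info('R')
snap('wrist','wR'); 
robot.move_straight([c[0],c[1],.211+G],speed=.15,stop_force=15); info('down')
snap('top','t2')
E
```

```text
over t16.44 p [ 0.7026 -0.0442  0.3997] r [-179.9    0.    89.9] F [-0.15 -0.47 -0.01] w0.422
hit False
down t18.12 p [ 0.7033 -0.044   0.217 ] r [179.9   0.   90. ] F [ 0.11 -0.26 -0.79] w0.423
open t19.12 p [ 0.703 -0.044  0.216] r [-180.   -0.   90.] F [0.3  0.73 0.06] w0.997
R t21.26 p [ 0.4996 -0.2972  0.4661] r [-1.799e+02  0.000e+00  1.000e-01] F [ 0.76  0.62 -0.1 ] w0.999
down t22.05 p [ 0.4997 -0.2975  0.3787] r [180.  -0.   0.] F [-0.17 -0.11  0.55] w1.002
```

View pics/wR.png

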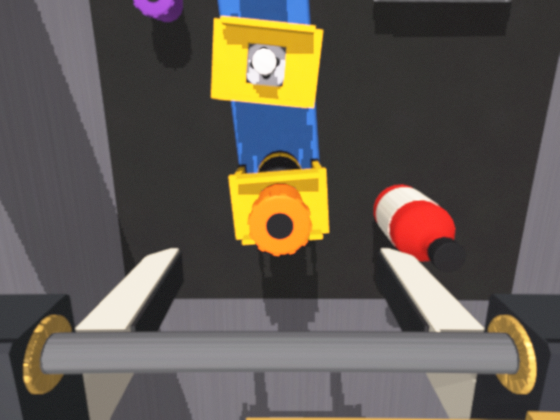

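View pics/t2.png

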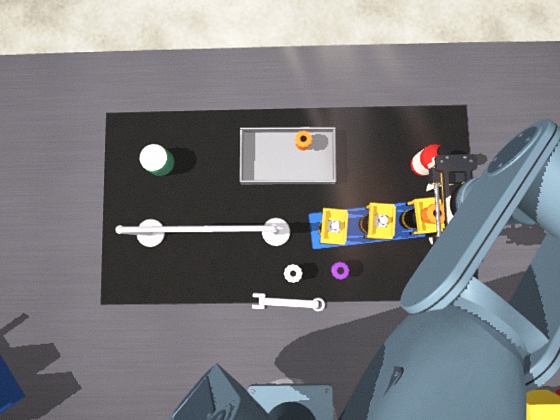

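The first cap stands in the tray (pixel 304,140). The wrist view shows the second cap centred between the fingers (280,224).

```bash
python3 - <<'E'
from h import *
eoat.grab(40); info('grab')
p=twist(8)
snap('side','tw3');
E
python3 - <<'E'
import cv2
cv2.imwrite('pics/tw3c.png',cv2.resize(cv2.imread('pics/tw3.png')[250:420,180:400],None,fx=3,fy=3))
E
```

```text
grab t22.99 p [ 0.4993 -0.2975  0.378 ] r [180.  -0.  -0.] F [ 1.4  -0.56 -1.24] w0.420
st0 t23.63 p [ 0.4992 -0.2975  0.3789] r [-180.     0.    27.9] F [ 0.12 -0.86 -3.63] w0.418
st1 t24.76 p [ 0.4994 -0.2976  0.3818] r [-180.   -0.  -28.] F [-0.17 -0.8  -3.03] w0.416
st2 t25.88 p [ 0.4992 -0.2975  0.3842] r [-180.     0.    27.9] F [ 0.33 -0.79 -2.89] w0.419
st3 t27.01 p [ 0.4994 -0.2975  0.3869] r [-180.   -0.  -28.] F [ 0.22  0.27 -0.96] w0.419
st4 t28.13 p [ 0.4993 -0.2975  0.3897] r [180.   -0.   27.9] F [-0.22  0.95  3.03] w0.421
st5 t29.26 p [ 0.4993 -0.2975  0.3916] r [-180.     0.   -27.9] F [-0.74 -0.39 -0.14] w0.423
st6 t30.38 p [ 0.4993 -0.2975  0.3943] r [-180.     0.    27.9] F [-0.29 -0.8   0.1 ] w0.423
st7 t31.51 p [ 0.4993 -0.2975  0.3967] r [-180.     0.   -27.9] F [ 1.26 -0.97 -0.75] w0.419
```

View pics/tw3c.png

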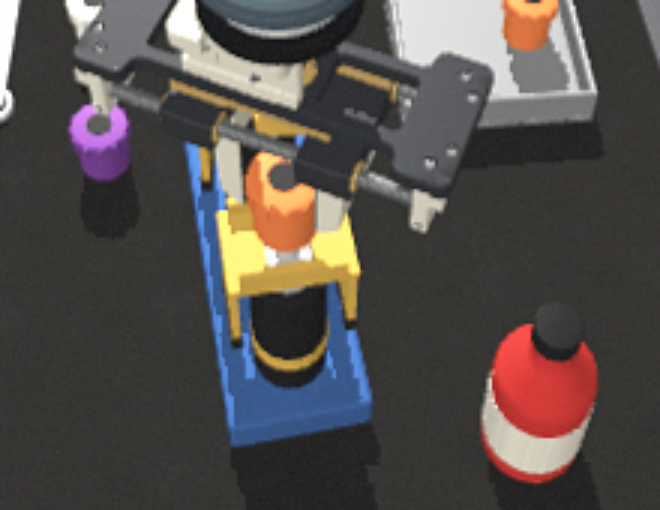

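Run:
```python
from h import *
s=get_state();p=s['tool_pos'].copy(); p[2]+=.008
robot.move_straight(p,speed=.01,rotation=D(28),stop_force=5); info('lift')
p[2]=.46; print(robot.move_straight(p,speed=.1,stop_force=6)); info('up')
x=tray_pose('t3')
if np.linalg.norm(x[:2]-[.672,-.004])<.012: place(.673-.03,-.004+.04); 
robot.goto([.3,.25,.5],D(0))
snap('top','t4'); snap('side','s4')
```

```text
lift t32.68 p [ 0.4993 -0.2975  0.4047] r [-180.    -0.    27.9] F [ 0.51  0.44 -0.8 ] w0.423
False
up t33.38 p [ 0.4992 -0.2974  0.4595] r [-180.    0.   28.] F [-0.57 -0.3  -1.  ] w0.419
tray [ 0.6687 -0.0029 -0.0071] cost 85.0 area 5626 rect 0.666 -0.003 0.243 0.148 89.7
over t34.86 p [0.643  0.0348 0.4002] r [180.    0.   89.9] F [-0.04 -0.49  0.36] w0.418
hit False
down t36.54 p [0.6433 0.036  0.2169] r [179.9   0.   90. ] F [-0.09  0.02 -0.21] w0.423
open t37.53 p [0.643 0.036 0.216] r [-180.   -0.   90.] F [-0.58 -0.03  0.76] w0.999
```

View pics/t4.png

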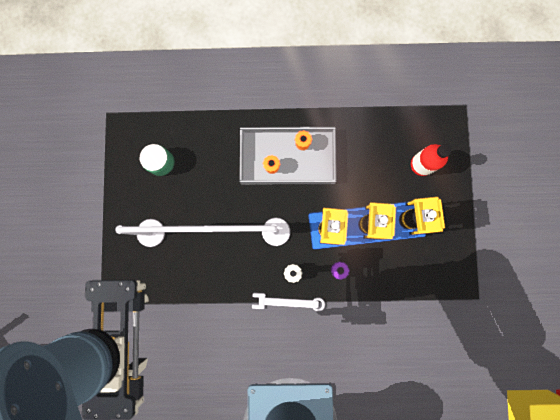

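View pics/s4.png

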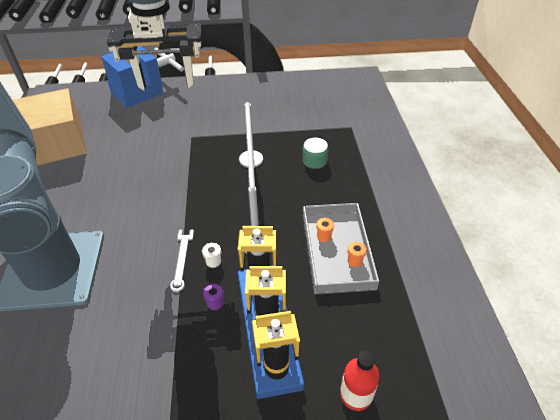

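```bash
cat >> h.py <<'E'
def strap_pts(x,y,yaw,z=.168):
    # convex pieces of strap in world
    c,s=np.cos(yaw),np.sin(yaw); R=np.array([[c,-s,0],[s,c,0],[0,0,1]])
    B=[((-.036,.036),(-.025,.025),(-.003,.003)),((-.036,.036),(.021,.025),(-.003,.015)),((-.036,.036),(-.025,-.021),(-.003,.015)),
       ((-.036,-.031),(-.013,.013),(-.073,0)),((.031,.036),(-.013,.013),(-.073,0))]
    return [np.array([[i,j,k] for i in b[0] for j in b[1] for k in b[2]])@R.T+[x,y,z] for b in B]
E
cat > fit.py <<'E'
from h import *
from scipy.optimize import minimize
import sys
def yell(im):
    h=cv2.cvtColor(im,cv2.COLOR_RGB2HSV); return ((h[...,0]>18)&(h[...,0]<33)&(h[...,1]>140)&(h[...,2]>90)).astype(np.uint8)
def fit(n,x0,z=.168,f=None,m=None,im=None):
    if im is None: im,m=snap(n,f)
    Y=yell(im); c=proj(m,[x0[0],x0[1],z])[0]; u,v=c.astype(int)
    r=30
    sl=np.s_[max(v-r,0):v+r,max(u-r,0):u+r]
    def cost(x):
        b=np.zeros(Y.shape,np.uint8); ps=strap_pts(*x,z=z)[:3]
        for P in ps: cv2.fillConvexPoly(b,np.round(cv2.convexHull(proj(m,P).astype(np.float32))*16).astype(np.int32),1,8,4)
        # ring outside: only near the plate (ignore legs far away)
        inside=(b>0)&(Y==0); return inside.sum()*1.0+ ((b==0)&(Y>0))[sl].sum()*.6
    x0=np.array(x0,float); best=None
    for a in np.radians([-10,-5,0,5,10]):
        q=x0.copy();q[2]=a
        o=minimize(cost,q,method='Nelder-Mead',options=dict(initial_simplex=[q,q+[.006,0,0],q+[0,.006,0],q+[0,0,.08]]))
        if best is None or o.fun<best.fun: best=o
    print(n,best.x[:2].round(4),np.degrees(best.x[2]).round(1),best.fun); return best.x
if __name__=='__main__':
    im,m=snap('top')
    for k in 'LMR': fit('top',[*CAP[k],0],m=m,im=im)
    a=im[:,:,::-1][185:265,300:460]; cv2.imwrite('pics/tz.png',cv2.resize(a,None,fx=5,fy=5,interpolation=cv2.INTER_CUBIC))
E
python3 fit.py
```

```text
top [ 0.4792 -0.0971] -2.2 228.8
top [ 0.489  -0.1952] -4.8 247.2
top [ 0.499  -0.2963] 6.1 248.0
```

View pics/tz.png

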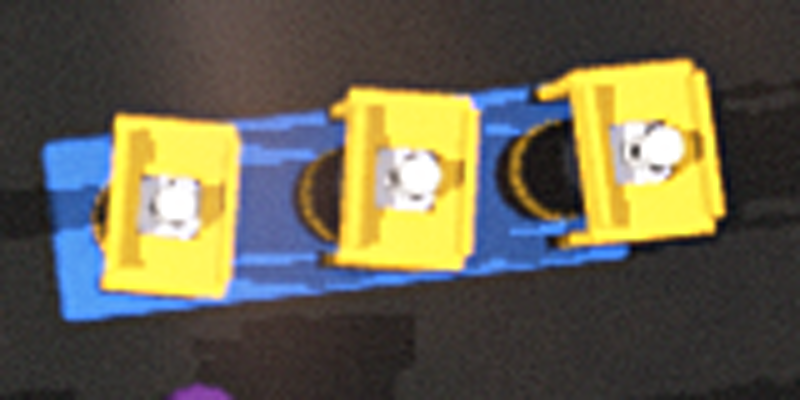

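```bash
cat >> h.py <<'E'
SY={'L':-6,'M':-6.2,'R':4.2}
RM=np.array([.4768,.19]); 
def pick(k,dz=.003):
    c=CAP[k]; y=90+SY[k]
    robot.goto([c[0],c[1],.43],D(y)); info('over '+k)
    print('hit',robot.move_straight([c[0],c[1],.171+dz+.186],speed=.12,stop_force=8)); info('down')
E
python3 - <<'E'
from h import *
pick('L')
snap('side','p1');snap('wrist','p1w')
E
python3 - <<'E'
import cv2
cv2.imwrite('pics/p1c.png',cv2.resize(cv2.imread('pics/p1.png')[150:330,180:340],None,fx=3.3,fy=3.3))
E
```

```text
over L t42.37 p [ 0.4794 -0.0981  0.4301] r [180.  -0.  84.] F [-0.3  -0.55 -0.08] w0.999
hit False
down t43.10 p [ 0.4796 -0.0985  0.3606] r [180.   0.  84.] F [-0.16 -0.44 -0.14] w0.997
```

View pics/p1c.png

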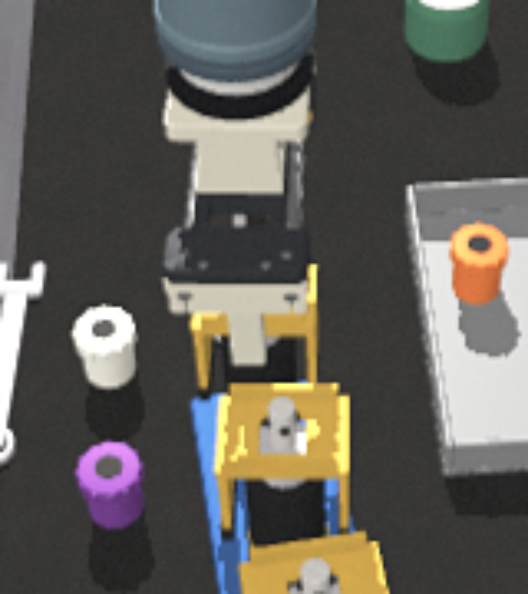

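View pics/p1w.png

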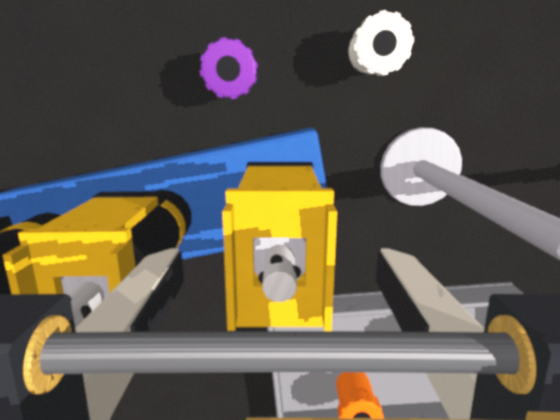

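The wrist view shows strap L square between the fingers (lips at u≈230 and 330), with the left finger clear of strap M. I'll grip it and lift.

```bash
cat >> h.py <<'E'
def liftstrap():
    eoat.grab(30); info('grab')
    p=get_state()['tool_pos'].copy(); p[2]+=.006
    print('stop',robot.move_straight(p,speed=.02,stop_force=6)); info('6mm')
    p[2]=.515; print('stop',robot.move_straight(p,speed=.12,stop_force=6)); info('up')
E
python3 - <<'E'
from h import *
liftstrap()
y=RM[1]+.097
robot.goto([RM[0]+.009*-.0+.0009,y,.515],D(89.5)); info('over rail')
snap('wrist','r1w'); snap('side','r1'); snap('top','r1t')
E
```

```text
grab t43.96 p [ 0.4794 -0.0985  0.36  ] r [-180.    0.   84.] F [1.01 0.12 1.12] w0.538
stop False
6mm t44.41 p [ 0.4794 -0.0985  0.3661] r [180.   0.  84.] F [ 1.15 -0.98 -2.49] w0.533
stop False
up t45.80 p [ 0.4793 -0.0985  0.5141] r [-179.9   -0.    84. ] F [ 0.73 -0.7  -0.99] w0.532
over rail t47.23 p [0.4781 0.2862 0.5149] r [180.    0.   89.4] F [-0.1   0.59 -1.8 ] w0.532
```

Run:
```python
import cv2,numpy as np
a=cv2.resize(cv2.imread('pics/r1.png')[40:220,170:330],None,fx=2.5,fy=2.5); b=cv2.resize(cv2.imread('pics/r1t.png')[150:330,80:300],None,fx=1.8,fy=2.5)
cv2.imwrite('pics/r1c.png',np.hstack([a,b]))
```

```text
(no output)
```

View pics/r1c.png

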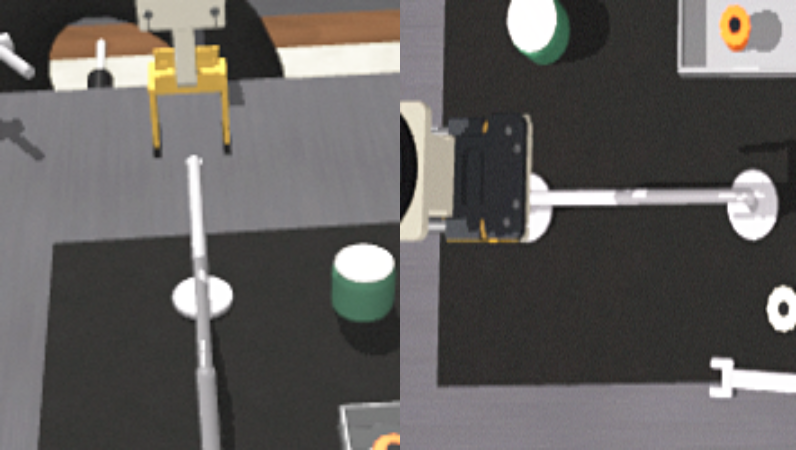

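View pics/r1w.png

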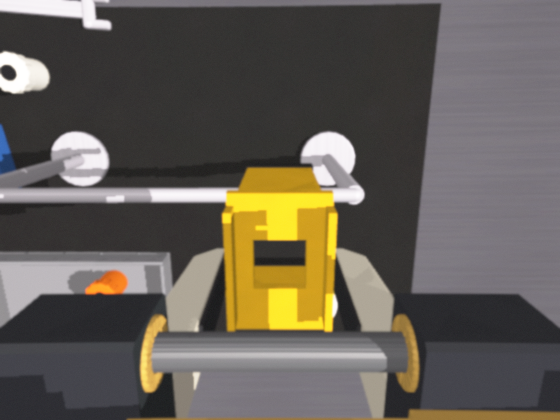

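Run:
```python
from h import *
W=camera_model('wrist')
print(proj(W,[[.4785,.35,.19],[.4782,.35-.08,.19],[.4768,.19,.19],[.476,.1,.19]]).round(1))
for uv in[(357,195),(200,195),(30,195.5)]: print(onz(W,uv,.19).round(4))
S=camera_model('side');print(proj(S,[[.4785,.35,.19],[.4768,.19,.19],[.4755,.03,.19]]).round(1))
for uv in [(170+194/2.5,40+160/2.5)]: print(onz(S,uv,.19).round(4))
```

```text
[[357.7 191.4]
 [261.4 192.1]
 [164.9 191.4]
 [ 54.6 191.5]]
[0.4816 0.3496 0.19  ]
[0.4802 0.2188 0.19  ]
[0.4792 0.0796 0.19  ]
[[247.  103.6]
 [248.9 141.2]
 [251.6 187.5]]
[0.4801 0.348  0.19  ]
```

```bash
cat >> h.py <<'E'
def hang(dy,x=.4785,rest=.391):
    p=[x+.009*dy,RM[1]+dy,.515]
    q=get_state()['tool_pos']
    if np.linalg.norm(q-p)>.01: robot.goto(p,D(89.5)); info('over rail')
    else: robot.move_straight(p)
    p[2]=rest+.012; print('stop1',robot.move_straight(p,speed=.1,stop_force=6)); info()
    p[2]=rest-.002; print('stop2',robot.move_straight(p,speed=.02,stop_force=4)); info('rest')
E
python3 - <<'E'
from h import *
hang(.097)
snap('side','h1')
E
python3 - <<'E'
import cv2
cv2.imwrite('pics/h1c.png',cv2.resize(cv2.imread('pics/h1.png')[40:220,170:330],None,fx=3.3,fy=3.3))
E
```

```text
stop1 False
 t48.90 p [0.4796 0.2871 0.4037] r [179.9  -0.   89.5] F [-0.35 -0.02 -1.5 ] w0.530
stop2 True
rest t49.49 p [0.4793 0.287  0.3909] r [-180.     0.    89.5] F [-0.18 -0.68  3.49] w0.536
```

View pics/h1c.png

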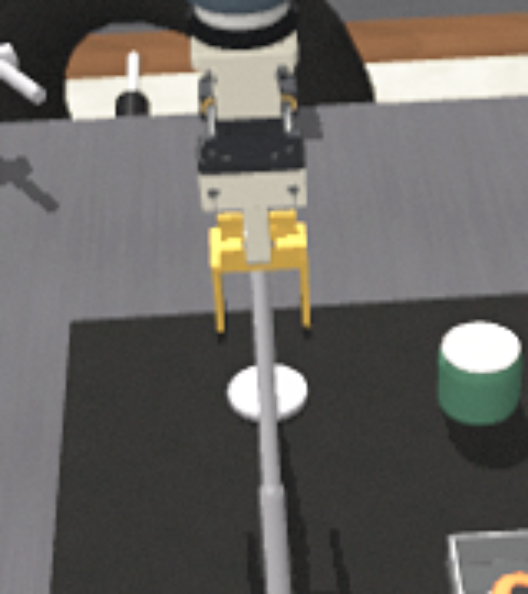

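Contact came exactly at the expected rest height, and the legs straddle the bar. I'll release it and do strap M next.

```bash
python3 - <<'E'
from h import *
eoat.ungrasp(); info('open')
p=get_state()['tool_pos'].copy(); p[2]=.48; print(robot.move_straight(p,speed=.15,stop_force=8)); info('up')
pick('M')
snap('top','h2t'); snap('side','h2');snap('wrist','h2w')
E
python3 - <<'E'
import cv2,numpy as np
a=cv2.resize(cv2.imread('pics/h2.png')[80:340,170:330],None,fx=2.2,fy=2.2); b=cv2.resize(cv2.imread('pics/h2w.png'),(480,572))
cv2.imwrite('pics/h2c.png',np.hstack([a,b[:a.shape[0]]]) if a.shape[0]==572 else a)
E
```

```text
open t50.40 p [0.479  0.2869 0.3899] r [-179.9    0.    89.5] F [ 0.53  0.02 -0.51] w0.998
False
up t51.15 p [0.4788 0.2868 0.4791] r [-1.798e+02  1.000e-01  8.950e+01] F [-0.21  0.95 -1.06] w1.002
over M t52.92 p [ 0.4896 -0.1972  0.4301] r [180.   -0.   83.9] F [-0.36  0.59  0.71] w1.001
hit False
down t53.66 p [ 0.4897 -0.1979  0.3606] r [179.9   0.   83.8] F [-0.29  0.03  0.  ] w1.001
```

View pics/h2c.png

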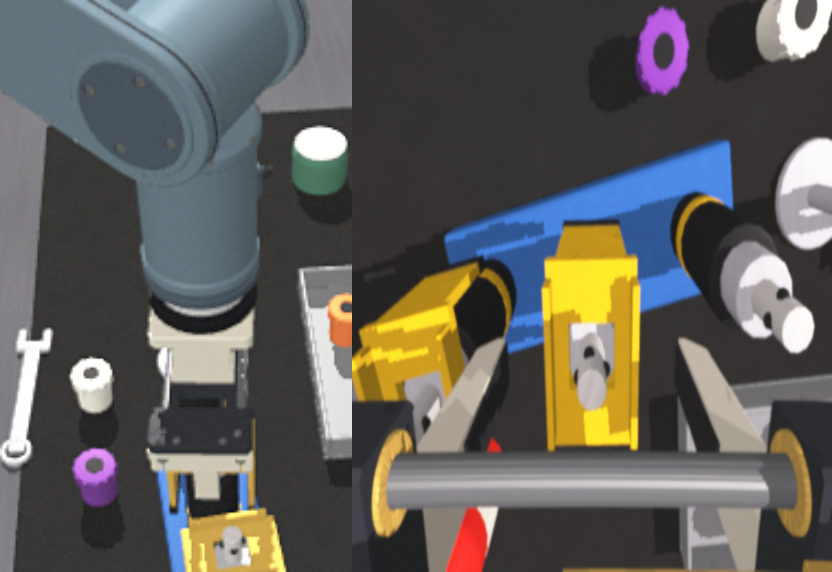

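View pics/h2t.png

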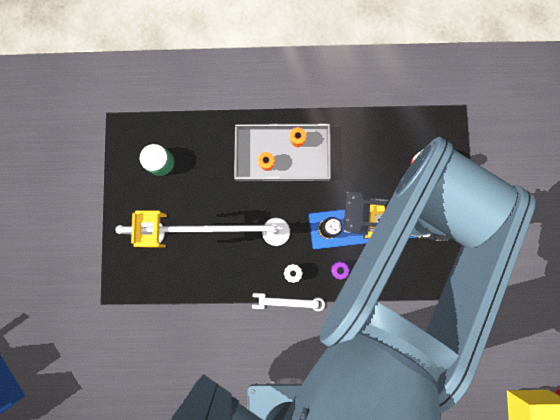

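Strap L hangs on the rail at (149,228). The tray has been knocked about 1 cm with both caps still inside. The fingers are placed well around strap M.

```bash
python3 - <<'E'
from h import *
liftstrap(); hang(0)
eoat.ungrasp(); info('open')
p=get_state()['tool_pos'].copy(); p[2]=.48; print(robot.move_straight(p,speed=.15,stop_force=8)); info('up')
pick('R')
snap('top','h3t'); snap('side','h3');snap('wrist','h3w')
E
python3 - <<'E'
import cv2,numpy as np
a=cv2.resize(cv2.imread('pics/h3t.png')[100:320,90:460],(500,300)); b=cv2.resize(cv2.imread('pics/h3w.png'),(400,300))
cv2.imwrite('pics/h3c.png',np.vstack([a,cv2.copyMakeBorder(b,0,0,0,100,0)]))
E
```

```text
grab t54.57 p [ 0.4893 -0.198   0.36  ] r [-180.     0.    83.8] F [-0.4  -0.04 -0.05] w0.531
stop False
6mm t55.02 p [ 0.4893 -0.198   0.3661] r [180.    0.   83.8] F [ 0.01  0.6  -2.29] w0.537
stop False
up t56.41 p [ 0.4892 -0.198   0.5141] r [-179.9   -0.    83.8] F [-0.56 -0.35 -1.29] w0.534
over rail t57.85 p [0.4789 0.1893 0.5149] r [180.    0.   89.4] F [ 0.25  0.32 -2.51] w0.536
stop1 False
 t59.12 p [0.4787 0.19   0.4037] r [179.9  -0.   89.5] F [ 0.03  0.01 -1.7 ] w0.536
stop2 True
rest t59.71 p [0.4784 0.19   0.3909] r [-180.     0.    89.5] F [-0.15  0.17  2.68] w0.531
open t60.57 p [0.4781 0.1899 0.39  ] r [-179.9    0.    89.5] F [-0.35  0.39 -1.07] w0.999
False
up t61.32 p [0.4779 0.1899 0.4792] r [-179.8    0.    89.5] F [ 0.52  0.06 -0.07] w1.001
over R t63.10 p [ 0.4996 -0.2965  0.4302] r [180.   -0.   94.3] F [-0.04 -0.24 -1.01] w0.998
hit False
down t63.83 p [ 0.4996 -0.2974  0.3607] r [180.    0.   94.2] F [ 0.17  0.33 -0.38] w1.001
```

View pics/h3c.png

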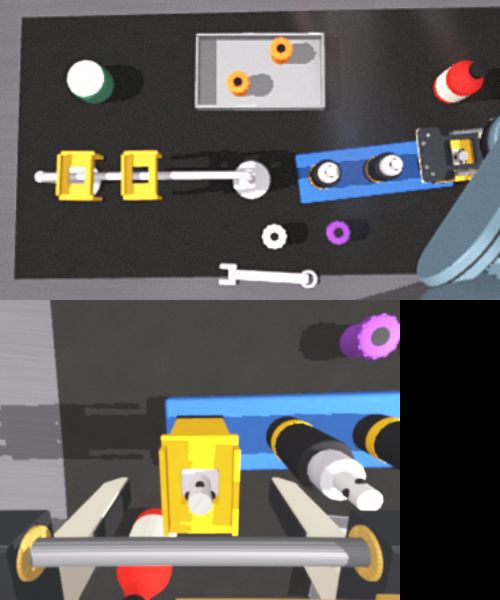

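Two straps hang squarely on the rail, and strap R is centred between the fingers.

Run:
```python
from h import *
liftstrap(); hang(-.097)
eoat.ungrasp(); info('open')
p=get_state()['tool_pos'].copy(); p[2]=.48; print(robot.move_straight(p,speed=.15,stop_force=8)); info('up')
robot.goto([.3,-.3,.5],D(0)); info('away')
snap('top','e_t'); snap('side','e_s')
tray_pose()
```

```text
grab t64.74 p [ 0.4993 -0.2975  0.36  ] r [180.    0.   94.2] F [-0.22  0.04 -0.34] w0.535
stop False
6mm t65.19 p [ 0.4993 -0.2975  0.3661] r [180.    0.   94.2] F [ 0.56  1.01 -2.01] w0.533
stop False
up t66.58 p [ 0.4992 -0.2975  0.5141] r [-1.799e+02 -1.000e-01  9.420e+01] F [ 0.03 -0.47 -0.87] w0.534
over rail t68.03 p [0.478  0.0923 0.5149] r [180.    0.   89.5] F [ 0.29 -0.23 -0.91] w0.534
stop1 False
 t69.30 p [0.4779 0.093  0.4036] r [179.9   0.   89.5] F [-0.05  0.02 -0.71] w0.533
stop2 True
rest t69.89 p [0.4775 0.093  0.3909] r [-180.     0.    89.5] F [0.28 0.26 4.23] w0.535
open t70.75 p [0.4772 0.093  0.3901] r [-179.9   -0.    89.5] F [-0.2   0.76 -0.31] w0.999
False
up t71.50 p [0.477  0.093  0.4792] r [-179.8   -0.    89.5] F [-0.85  0.5  -0.29] w1.001
away t73.09 p [ 0.3004 -0.2995  0.4999] r [-1.8e+02 -0.0e+00  1.0e-01] F [ 0.83  0.69 -0.51] w1.001
```

View pics/e_t.png

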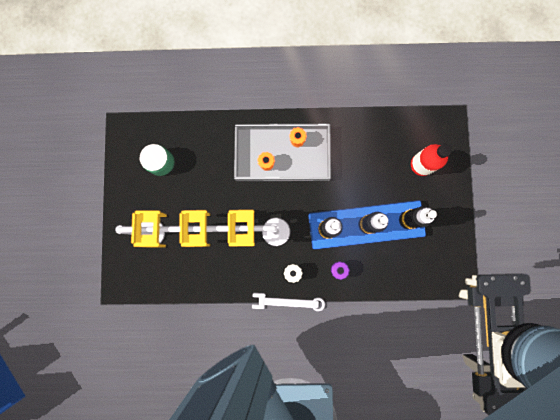

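View pics/e_s.png

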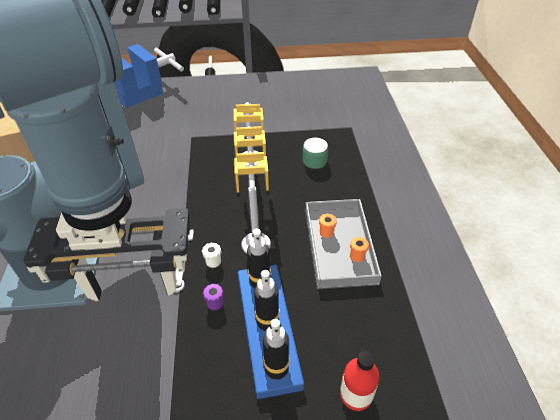

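Run:
```python
from h import *
T=camera_model('top')
for uv in[(298,135.5),(266,160)]: print('cap',onz(T,uv,.051).round(3))
for uv in[(235,124.5),(330,124.5),(330,180.5),(235,180.5)]: print('rim',onz(T,uv,.035).round(3))
info(); hand_in()
```

```text
cap [ 0.711 -0.03   0.051]
cap [0.651 0.05  0.051]
rim [0.748 0.128 0.035]
rim [ 0.742 -0.112  0.035]
rim [ 0.599 -0.108  0.035]
rim [0.604 0.129 0.035]
 t73.29 p [ 0.3006 -0.2994  0.5   ] r [-1.8e+02 -0.0e+00  1.0e-01] F [ 0.52  0.3  -0.16] w1.001
the job is handed in; nothing more can be done
```

The job is done and handed in at 73 s of the 210 s allowed. Both caps that were present are in the tray, and all three straps hang on the rail; the middle damper had no cap.

- **Caps:** I worked each one off with about ±28° twists, rising 2.5 mm per stroke. The wrist force was at most 3.6 N at the stroke ends, which is below the 7.5 N needed to start raising a rod. Measured from the last top picture, both caps stand upright in the tray, at least 35 mm inside its rim.
- **Straps:** Each one met the bar at the expected rest height, 97 mm apart. The last side and top pictures show all three level, square to the bar and astride it.
- **Bystanders:** The oil bottle, the tin and the purple and white look-alikes look unmoved in the last pictures. The arm was clear of everything at hand-in.

- **Tray knock:** The tray was knocked about 1 cm after both caps were in, and they stayed inside.
- **Failed check:** The detector did not find the tray in the last check, so I confirmed its position from the picture instead.
- **Rail position:** The wrist and top cameras disagreed by about 3 mm on the bar, well within the allowed 25 mm.
- **Rods:** I did not measure their final heights. They look fully in, and all alike, in the pictures.

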